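Complete the repair kit tray: every part in its own nest

TASK

Complete the kit of repair parts: seat the heatsink, the capacitor, the block battery and the transformer upright and fully down, each in the tray nest cut to its outline. They were put back carelessly: the battery stands in the transformer's nest, and the heatsink and the capacitor occupy each other's nests, so these two must change places. Do not shift the green circuit board that lies behind the tray.

Things in the scene. Friction and masses are not known exactly. Their poses are not given: they have to be found in the camera images.
- heatsink: loose grey finned aluminium heatsink, base 36 (x) x 46 (y) mm, 25 mm high, thin fins standing along x; 0.04 kg. Origin: centre of its underside, z up. It can be gripped across y (43 mm over the outermost fins, 5 mm and more above the underside) or across x (36 mm, the fin ends). Starts lying across the mouth of the round nest (underside at that nest's rim)
- capacitor: loose upright can capacitor, 30 mm diameter, 44 mm high, 0.05 kg. Origin: centre of its underside, z up along the can. Starts standing on the recess floor of the heatsink's nest
- battery: loose upright 9 V block battery, 17 (x) x 26 (y) mm, 46 mm high plus 3 mm studs, 0.05 kg. Origin: centre of its underside, z up. Starts standing on the recess floor of the transformer's nest
- transformer: loose small mains transformer, 40 mm high, 0.31 kg: steel core 38 (x) x 48 (y) mm, winding bulging to 52 mm in x from 7 to 33 mm above the underside, foot plate 38 x 64 mm, 2 mm thick. Origin: centre of its underside, z up. Grip the core across y (48 mm), above the foot plate. Starts alone on the bench to the left (+y) of the tray; once it is gone that piece of bench is free
- nest_heatsink: fixed grey block 88 (x) x 62 (y) mm, 14 mm high, one of four alike outside, in a row along their y, 64 mm apart, in a black tray. Origin: centre of its underside, z up. Recess centred: rectangle 55 (x) x 45 (y) mm, floor 4 mm above the origin, lead-in widening the top 3 mm by 3 mm a side. For the heatsink, its own y (46 mm) along the nest's x
- nest_capacitor: fixed grey block 88 (x) x 62 (y) mm, 14 mm high, one of four alike outside, in a row along their y, 64 mm apart, in a black tray. Origin: centre of its underside, z up. Recess centred: round, 39 mm diameter, floor 4 mm above the origin, lead-in widening the top 3 mm by 3 mm all round. For the capacitor
- nest_battery: fixed grey block 88 (x) x 62 (y) mm, 14 mm high, one of four alike outside, in a row along their y, 64 mm apart, in a black tray. Origin: centre of its underside, z up. Recess centred: small rectangle 35 (x) x 25 (y) mm, floor 4 mm above the origin, lead-in widening the top 3 mm by 3 mm a side. For the battery, its own y (26 mm) along the nest's x
- nest_transformer: fixed grey block 88 (x) x 62 (y) mm, 14 mm high, one of four alike outside, in a row along their y, 64 mm apart, in a black tray. Origin: centre of its underside, z up. Recess centred: long shallow rectangle 73 (x) x 47 (y) mm, floor 8.5 mm above the origin, lead-in widening the top 3 mm by 3 mm a side. For the transformer's foot plate, its own y (64 mm) along the nest's x
- board: green circuit board with components, 85 (x) x 165 (y) x 20 mm, lying loose on the bench behind the tray; to be left where it is. Origin: centre of its underside
- magnifier_lamp: fixed bench magnifier, only an obstacle: round foot of 0.13 m radius, 0.05 m high, centred at x 0.54, y 0.14; a column rises from it, leaning to -y, to an elbow at x 0.53 to 0.59, y 0.02, z 0.37 to 0.48; thence an arm slopes to x 0.64, y -0.58, z 0.3 and ends in a lens head of 0.12 m radius round x 0.51, y -0.555, underside z 0.25. Pass in front of it (smaller x)
Not all that is in view belongs to the job. Leave any blue look-alike of the heatsink alone.

How it is judged:
By the outcome, as a careful person would: the job done as asked, in the order asked, and still so for the second after the job is handed in, with the robot touching nothing.
It also fails if it takes over 93 s, if anything falls off the work surface, if the arm or the gripper's body presses on something with over 40 N, if the wrist force passes 120 N, or if a joint passes its speed limit or range.

ROBOT

A 6-joint arm with a two-finger parallel gripper is mounted at the origin on a cart in front of the work surface, level with it; the furniture and walls round the work are solid. World frame = base frame: x ahead of the robot, y to its left, z up, the work surface at z = 0. Lengths are in m, angles in rad, forces in N, time in s.
With the tool pointing down it reaches from about 0.375 to 0.975 m from the base axis. Payload 3.8 kg.
Tool frame: the origin (TCP) lies on the mounting face of the last link; the fingertips stand 166 mm ahead of it and the grasp point (between the pads) lies 147 mm ahead of it; z points along the fingers, y is the line along which they close (so a half turn about z gives the same grasp; the last joint's range is limited). The gripper opens to 88 mm and grips with 3 to 60 N. Pads are 18 mm wide; open, the fingers measure 123 mm over their backs; the gripper's body (75 mm by 187 mm) begins 45 mm behind the grasp point.
Start: joints at [1.297, 0.264, 1.604, -0, 1.274, -0.037], TCP at [0.158, 0.656, 0.405] pointing down, gripper open.
Joint ranges: [-2.63, 2.63], [-0.94, 2.18], [0.31, 2.57], [-1.31, 4.45], [0, 2.66], [-2.55, 2.55]. Speed limits (rad/s): [2.57, 2.57, 3.14, 3.14, 3.14, 3.14].

INTERFACE

Orientations are given as a rotation vector (axis times angle).
In Python, from workcell import ctrl gives the robot as it stands.
- The arm moves only by the tool drive_tool, never from a script. Its argument "plan" is a list of rows, each a list of 7 numbers: the closure, from 0 (fully open) to 1 (shut), then the shift along the tool's x, y, z in cm, then the turn, a rotation vector about the tool's x, y, z in degrees. A call has 1 to 10 rows; each row is the pose to reach, as a shift and turn from the pose commanded when the call began, along the tool's axes at that moment; what a row does not reach only later rows make up. A row lasts 1/10 s, in which the tool goes at most 50 mm and 8.59 degrees, less where a joint would pass 70% of its speed; a pose out of reach is approached as far as the arm can. A call with a gripper value outside its range is refused whole. The fingers move at their own pace and stop on an object; "newtons" is the grip in N (left out, the last holds). Time passes only in rows, so rows that repeat a pose let the fingers close. It gives the time, the measured TCP pose, the force, the opening and the grip force at its end, in the units of the state.
- ctrl.get_obs(): the state, without advancing time (a new reading comes with each control period).
- ctrl.get_image(name): name is "scene" or "top"; returns (picture, depth): 420x560x3 uint8, blue, green, red; 420x560 float32, m along the optical axis (not along the pixel's ray), 0 where there is no reading.
- ctrl.calibration(name): a dict with "fx", "fy", "cx", "cy" (pixels), "dist" ([k1, k2, p1, p2, k3] as OpenCV has them; the pictures are not rectified), "eye" and "rotation" of the camera in the world. Camera axes: x right, y down, z forward; pixel columns grow to the right and rows downward; lengths in m; the calibration is good to about 2 mm. A picture is of the moment at which its call begins. calibration takes no time and is no camera call.
- ctrl.finish_job(): hands the job in; it is judged then, once.
Trained networks look in the newest picture that a camera, given by its name, has taken for a name from the list of things; names that differ only in an ending like _2 or _b are one class to them, and where a whole thing is asked for, a point or a joint stands for the part that bears it (a point fixed in the world has none). Each returns a list of dicts, best first, with "p" (0 to 1); they miss things now and then, are a little off and sometimes report something else, mostly with a low value. They report only what shows in the picture. A call takes as long as a camera call. They do not tell look-alikes from the thing itself.
- ctrl.look_for(label, camera): "rect" ([left, top, right, bottom] in pixels, round what is visible of it).
- ctrl.regions_of(label, camera): "pixels" (420x560 bool, what is visible of it) and "rect" ([left, top, right, bottom] in pixels, round what is visible of it).
The state is a dict: "time_s": time; "qpos": joint angles; "dq": joint speeds; "joint_torque": joint torques, N m; "ee_pos": TCP position; "orientation": TCP orientation; "contact_force": force on the tool from outside, world axes, zero at the start; "moment": the same for the moment, N m; "width": finger opening in m; "grip_force": force on a finger pad.
Only numpy, scipy, OpenCV 4.12 (cv2) and the standard library are available. Lean on these libraries where they do the work, as an engineer would, in place of code of your own. Each camera call takes 0.05 s, during which the arm holds its last target. There are 200 camera calls.

## Working session

There is one attempt and no reset: what is moved stays moved. The work goes in short steps, Python scripts to look and compute and a tool call to move; the robot and the scene stay as the last step left them, time stands still between calls to the robot, and variables do not carry over. Pictures are saved under pics/ and viewed, at most 14 in all, crops included, and the job is handed in when it is done.

Besides the shell and the picture viewer there is one more tool, called after "Request:" as name(argument=value, ...), one argument or row to a line, values as JSON. drive_tool: Moves the arm, as the interface text tells. Its arguments: {"type":"object","properties":{"plan":{"type":"array"},"newtons":{"type":"number"}},"required":["plan"]}

```bash
mkdir -p pics; ls; python3 - <<'E'
from workcell import ctrl
import cv2,numpy as np
print(ctrl.get_obs())
for n in("scene","top"):
    p,d=ctrl.get_image(n); cv2.imwrite(f"pics/{n}0.png",p); np.save(f"{n}0.npy",d); print(n,ctrl.calibration(n))
E
```

```text
pics
{'time_s': 0.0, 'qpos': array([ 1.29711913e+00,  2.64757959e-01,  1.60535498e+00, -2.51085470e-05,
        1.27372097e+00, -3.68745783e-02]), 'dq': array([ 0.00254628, -0.00045184, -0.00104167,  0.0005952 , -0.00256932,
        0.00021613]), 'joint_torque': array([-1.21877805e-03, -5.02100480e+01, -3.56874526e+01,  7.26642343e-02,
        2.95760238e-02, -2.23256166e-04]), 'ee_pos': array([0.15824925, 0.65583763, 0.40339464]), 'orientation': array([-0.37105031, -3.11927639,  0.00348366]), 'contact_force': array([ 1.34079821, -0.1654331 , -0.50639249]), 'moment': array([ 0.00086965, -0.02420852,  0.00421204]), 'grip_force': 0.0, 'width': 0.08828417492667372}
scene {'fx': 501.4686725832967, 'fy': 501.4686725832967, 'cx': 282.2048075793408, 'cy': 214.89196119316858, 'dist': array([-0.15716562,  0.        ,  0.        ,  0.        ,  0.        ]), 'eye': array([-0.38917588, -1.04328405,  0.69673148]), 'rotation': array([-1.93327185,  0.95051888, -0.57461855])}
top {'fx': 428.6733323131981, 'fy': 428.6733323131981, 'cx': 274.8465808990296, 'cy': 208.23135318697132, 'dist': array([0.03844172, 0.        , 0.        , 0.        , 0.        ]), 'eye': array([ 0.43072004, -0.36503044,  1.27751254]), 'rotation': array([-2.19862977,  2.17178313, -0.0651458 ])}
```

View pics/scene0.png

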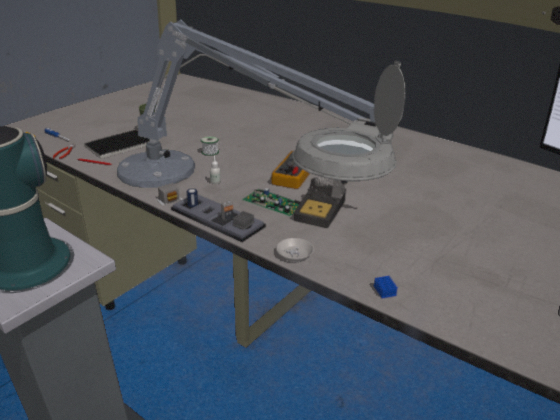

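View pics/top0.png

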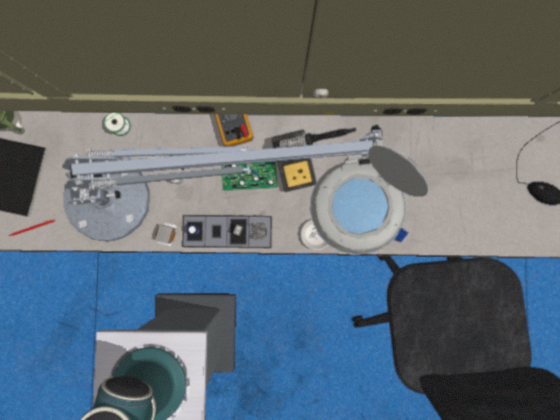

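The top view shows the tray at (183–271, 215–247). From the left it holds the capacitor (193,230), an empty nest (216,231), the battery (238,231) and the heatsink (258,231). The transformer is at (165,234). The blue look-alike is at (402,235), under the lens. Next I'll take measurements and enlarged crops.

```bash
cat > h.py <<'E'
from workcell import ctrl
import cv2,numpy as np
def cam(n):
    c=ctrl.calibration(n); K=np.array([[c['fx'],0,c['cx']],[0,c['fy'],c['cy']],[0,0,1]])
    r=np.asarray(c['rotation']); R=cv2.Rodrigues(r)[0] if r.size==3 else r
    return K,c['dist'],R,np.asarray(c['eye'])
def world(n,uv,depth):
    K,D,R,e=cam(n); uv=np.asarray(uv,float).reshape(-1,1,2)
    q=cv2.undistortPoints(uv,K,D).reshape(-1,2); q=np.c_[q,np.ones(len(q))]*np.asarray(depth).reshape(-1,1)
    return q@R.T+e
def onz(n,uv,z):
    K,D,R,e=cam(n); q=world(n,uv,np.ones(len(np.reshape(uv,(-1,2)))))-e
    return e+q*((z-e[2])/q[:,2])[:,None]
def pix(n,P):
    K,D,R,e=cam(n); rv=cv2.Rodrigues(R.T)[0]
    return cv2.projectPoints(np.asarray(P,float).reshape(-1,1,3),rv,-R.T@e,K,D)[0].reshape(-1,2)
E
python3 - <<'E'
from h import *
np.set_printoptions(precision=4,suppress=True)
for n in("top","scene"):
    p,d=ctrl.get_image(n)
    for l in("heatsink","capacitor","battery","transformer","nest_heatsink","nest_capacitor","nest_battery","nest_transformer","board"):
        for r in ctrl.regions_of(l,n)[:4]:
            m=r['pixels']&(d>0); v,u=np.nonzero(m)
            if len(u)<3: print(n,l,r['p'],r['rect'],'few');continue
            P=world(n,np.c_[u,v],d[v,u]); hi=P[P[:,2]>np.percentile(P[:,2],60)]
            print(n,l,round(r['p'],2),np.round(r['rect']),len(u),'med',np.median(P,0),'z5,95',np.percentile(P[:,2],[5,95]),'x',np.percentile(P[:,0],[2,98]),'y',np.percentile(P[:,1],[2,98]))
p=cv2.imread('pics/top0.png')[205:260,140:285]; s=cv2.imread('pics/scene0.png')[175:245,145:275]
cv2.imwrite('pics/c0.png',np.vstack([cv2.resize(p,(725,275),interpolation=cv2.INTER_CUBIC),cv2.resize(s,(725,325),interpolation=cv2.INTER_CUBIC)]))
E
```

```text
top heatsink 0.5 [396. 230. 409. 241.] 94 med [ 0.4395 -0.7273  0.0174] z5,95 [0.0015 0.0272] x [0.4243 0.4569] y [-0.7441 -0.713 ]
top heatsink 0.47 [251. 225. 262. 240.] 204 med [ 0.4457 -0.3087  0.0227] z5,95 [0.0162 0.0426] x [0.4225 0.4693] y [-0.3264 -0.2908]
top capacitor 0.66 [190. 222. 198. 235.] 101 med [ 0.4464 -0.124   0.0498] z5,95 [0.0248 0.053 ] x [0.4346 0.4603] y [-0.1348 -0.1079]
top battery 0.49 [238. 224. 244. 236.] 55 med [ 0.4474 -0.2508  0.0555] z5,95 [0.0457 0.0593] x [0.4361 0.4588] y [-0.261  -0.2416]
top transformer 0.76 [158. 223. 174. 248.] 336 med [ 0.4339 -0.0415  0.0377] z5,95 [-0.0003  0.0435] x [0.4043 0.4635] y [-0.0623 -0.0164]
top nest_heatsink 0.68 [183. 216. 206. 246.] 572 med [ 0.4419 -0.1213  0.0141] z5,95 [0.0032 0.0197] x [0.4026 0.4878] y [-0.151 -0.089]
top nest_capacitor 0.8 [248. 217. 272. 247.] 451 med [ 0.4404 -0.3147  0.016 ] z5,95 [0.0111 0.0203] x [0.4019 0.4869] y [-0.3412 -0.2816]
top nest_battery 0.82 [207. 218. 227. 247.] 626 med [ 0.4417 -0.1835  0.0153] z5,95 [0.0053 0.0199] x [0.4031 0.4853] y [-0.214  -0.1528]
top nest_trans
[... 1080 characters left out ...]
]
scene nest_heatsink 0.31 [185. 188. 197. 207.] 198 med [ 0.44   -0.1276  0.035 ] z5,95 [0.0023 0.0534] x [0.4308 0.5235] y [-0.1375 -0.033 ]
scene nest_capacitor 0.8 [224. 216. 263. 235.] 368 med [ 0.4241 -0.3277  0.0192] z5,95 [0.011  0.0222] x [0.3997 0.5044] y [-0.3451 -0.2823]
scene nest_battery 0.71 [188. 201. 222. 223.] 347 med [ 0.4393 -0.1813  0.0194] z5,95 [0.0105 0.022 ] x [0.3989 0.4825] y [-0.2137 -0.1572]
scene nest_transformer 0.68 [207. 208. 240. 228.] 264 med [ 0.4255 -0.2466  0.0159] z5,95 [0.0123 0.0207] x [0.3988 0.4861] y [-0.2796 -0.2192]
scene board 0.56 [243. 185. 301. 217.] 822 med [ 0.6066 -0.2769  0.005 ] z5,95 [0.0017 0.0158] x [0.5718 0.6546] y [-0.3545 -0.1996]
```

View pics/c0.png

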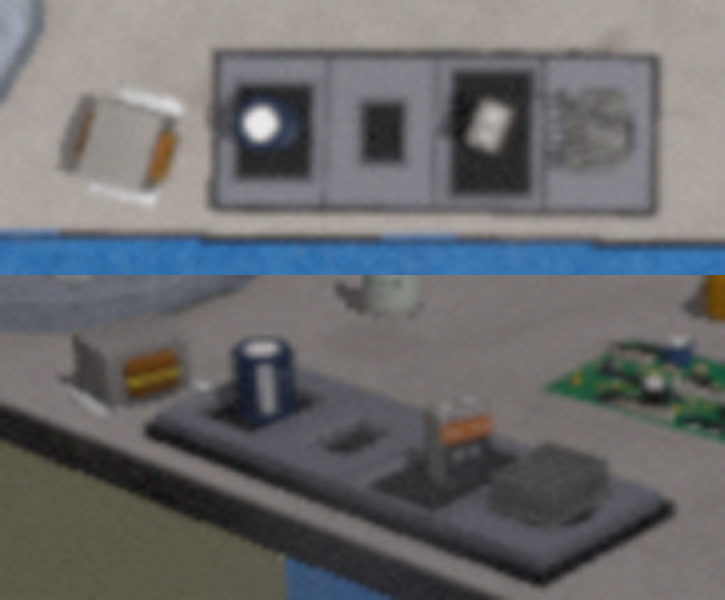

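The enlarged crop confirms the grey heatsink sits over the round nest, at about (258,231) in the top view and (244,219) in the scene view. The blue look-alike, at (402,235) in the top view and (386,287) in the scene view, will be left alone. Next step: refine the poses and yaws from averaged depth.

```bash
cat >> h.py <<'E'
def zmaps(k=5):
    out={}
    for n in("top","scene"):
        ds=[];ims=[]
        for _ in range(k):
            p,d=ctrl.get_image(n); ds.append(np.where(d>0,d,np.nan)); ims.append(p.astype(float))
        d=np.nanmedian(ds,0); v,u=np.mgrid[:420,:560]
        P=world(n,np.c_[u.ravel(),v.ravel()],d.ravel()).reshape(420,560,3)
        out[n]=(np.mean(ims,0).astype(np.uint8),P)
    return out
def tops(M,box,zlo,zhi=9):
    x0,x1,y0,y1=box
    for n in M:
        P=M[n][1]; m=(P[...,0]>x0)&(P[...,0]<x1)&(P[...,1]>y0)&(P[...,1]<y1)&(P[...,2]>zlo)&(P[...,2]<zhi)
        Q=P[m]
        if len(Q)<5: print(n,len(Q));continue
        c,s,a=cv2.minAreaRect((Q[:,:2]*1000).astype(np.float32))
        w,V=np.linalg.eigh(np.cov(Q[:,:2].T)); ang=np.degrees(np.arctan2(V[1,1],V[0,1]))
        print(n,len(Q),'mean',Q.mean(0).round(4),'ztop',np.median(Q[:,2]).round(4),'rect',np.round(c,1),np.round(s,1),round(a,1),'PCA long axis',round((ang+90)%180-90,1),'sd',np.sqrt(w).round(4))
E
python3 - <<'E'
from h import *
M=zmaps()
for nm,b,z in(("transf",(.38,.49,-.085,.0),.034),("cap",(.4,.48,-.15,-.09),.045),("bat",(.4,.48,-.275,-.22),.05),("heat",(.4,.49,-.345,-.275),.035),("heat lo",(.4,.49,-.345,-.275),.026),("tray",(.38,.52,-.36,-.075),.012),("traytop",(.38,.52,-.36,-.075),.012,.0245)) and [("transf",(.38,.49,-.085,.0),.034),("cap",(.4,.48,-.15,-.09),.045),("bat",(.4,.48,-.275,-.22),.05),("heat",(.4,.49,-.345,-.275),.035),("heat lo",(.4,.49,-.345,-.275),.026),("tray",(.38,.52,-.36,-.075),.012)]:
    print(nm); tops(M,b,z)
for n in M: # table level, rim level
    P=M[n][1]; f=lambda a,b,c,d:np.median(P[(P[...,0]>a)&(P[...,0]<b)&(P[...,1]>c)&(P[...,1]<d)][:,2])
    print(n,'bench',f(.38,.39,-.3,-.1),'rim',f(.473,.483,-.2,-.1),f(.407,.415,-.3,-.1), 'batfloor',f(.438,.45,-.188,-.18))
# ortho pictures at z=.04 from top camera
im=M['top'][0]; ys=np.arange(-.005,-.355,-.0005); xs=np.arange(.50,.38,-.0005)
rows=[]
for z in(.052,.0395):
    X,Y=np.meshgrid(xs,ys,indexing='ij'); uv=pix('top',np.c_[X.ravel(),Y.ravel(),np.full(X.size,z)]).astype(np.float32).reshape(X.shape+(2,))
    o=cv2.remap(im,uv[...,0],uv[...,1],cv2.INTER_CUBIC)
    for k in range(0,700,20): cv2.line(o,(k,0),(k,6 if k%100-90 else 14),(0,255,255),1)
    rows.append(o)
cv2.imwrite('pics/ortho.png',np.vstack(rows))
E
```

```text
transf
top 230 mean [ 0.4338 -0.0372  0.0395] ztop 0.0396 rect [433.5 -38.1] [45.2 47.6] 73.4 PCA long axis -17.1 sd [0.0116 0.0137]
scene 153 mean [ 0.4298 -0.042   0.0403] ztop 0.0413 rect [432.1 -41.4] [44.8 48.1] 74.6 PCA long axis -22.9 sd [0.0125 0.0145]
cap
top 89 mean [ 0.4474 -0.12    0.0503] ztop 0.0504 rect [ 447.4 -120.8] [25.8 28.4] 0.5 PCA long axis 84.8 sd [0.0075 0.0077]
scene 67 mean [ 0.4438 -0.1233  0.0508] ztop 0.0515 rect [ 446.2 -120.9] [28.3 28.3] 82.8 PCA long axis -59.4 sd [0.008  0.0083]
bat
top 58 mean [ 0.4479 -0.2505  0.0561] ztop 0.0561 rect [ 447.6 -250.4] [17.1 25.8] 68.1 PCA long axis -23.5 sd [0.0052 0.0076]
scene 69 mean [ 0.4453 -0.2546  0.0577] ztop 0.0587 rect [ 447.7 -251.3] [19.5 26. ] 67.8 PCA long axis -35.8 sd [0.0049 0.0082]
heat
top 69 mean [ 0.446  -0.31    0.0406] ztop 0.0407 rect [ 445.5 -309.5] [40.4 34.6] 0.7 PCA long axis 10.9 sd [0.0101 0.0135]
scene 179 mean [ 0.4425 -0.3134  0.042 ] ztop 0.0429 rect [ 445.5 -311. ] [45.2 38.8] 6.0 PCA long axis -5.4 sd [0.011  0.0145]
heat lo
top 73 mean [ 0.4463 -0.3102  0.04  ] ztop 0.0405 rect [ 445.6 -309.5] [40.6 34.6] 0.8 PCA long axis 9.1 sd [0.0101 0.0135]
scene 241 mean [ 0.4408 -0.315   0.0389] ztop 0.0415 rect [ 445.3 -311.2] [45.2 39.1] 5.0 PCA long axis -10.5 sd [0.0111 0.0148]
tray
top 1984 mean [ 0.4441 -0.2203  0.0199] ztop 0.0162 rect [ 443.3 -214.3] [ 91.2 253.1] 0.7 PCA long axis 89.8 sd [0.0266 0.0762]
scene 1918 mean [ 0.4354 -0.2333  0.025 ] ztop 0.0199 rect [ 443.3 -218. ] [ 97.1 262.3] 0.7 PCA long axis -90.0 sd [0.0245 0.077 ]
top bench -0.0018320735138814825 rim 0.016072825860300677 0.015449342061440552 batfloor 0.006167558991447719
scene bench -3.0620340811804425e-05 rim 0.017673546834176712 -0.7533141768743022 batfloor -0.7559262249816311
```

View pics/ortho.png

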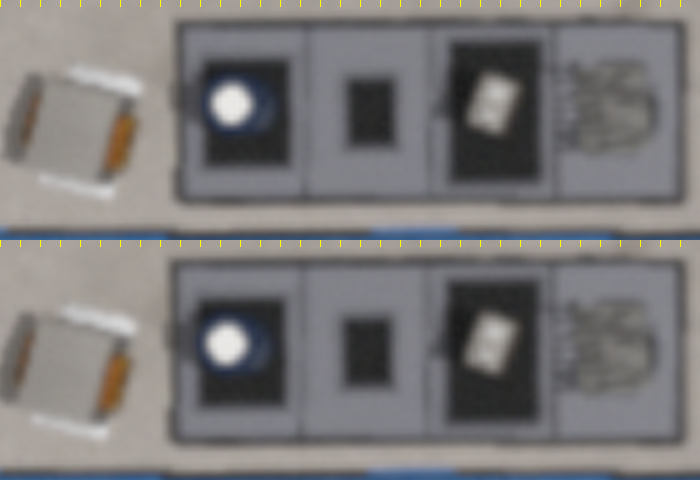

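The rectified top view (0.5 mm/px) shows the transformer core at (67,367) tilted about −15°, the capacitor at (231,104), the battery at (493,103) tilted about −22°, and the heatsink at (612,108) with its long side nearly along world x. One more measuring round follows, for the nest centres at rim level and the heatsink yaw.

```bash
python3 - <<'E'
from h import *
from scipy.optimize import least_squares
M={n:(np.mean([ctrl.get_image(n)[0].astype(float) for _ in range(4)],0).astype(np.uint8),) for n in("top","scene")}
ys=np.arange(-.005,-.355,-.0005); xs=np.arange(.50,.39,-.0005)
rows=[]
for n,z in(("top",.018),("scene",.018),("scene",.0425)):
    X,Y=np.meshgrid(xs,ys,indexing='ij'); uv=pix(n,np.c_[X.ravel(),Y.ravel(),np.full(X.size,z)]).astype(np.float32).reshape(X.shape+(2,))
    o=cv2.remap(M[n][0],uv[...,0],uv[...,1],cv2.INTER_CUBIC); 
    g=cv2.cvtColor(o,cv2.COLOR_BGR2GRAY)
    if z==.018:
        m=(g<75).astype(np.uint8); N,L,S,C=cv2.connectedComponentsWithStats(m)
        for i in range(1,N):
            if S[i,4]>800: print(n,'dark comp',S[i],'x0,x1',xs[S[i,1]].round(4),xs[min(219,S[i,1]+S[i,3])-1].round(4),'y',ys[S[i,0]].round(4),ys[min(699,S[i,0]+S[i,2]-1)].round(4))
    rows.append(o)
cv2.imwrite('pics/ortho2.png',np.vstack(rows)[:600])
E
```

```text
top dark comp [  434    39   103   144 10667] x0,x1 0.4805 0.409 y -0.222 -0.273
top dark comp [ 178   58  100  109 7622] x0,x1 0.471 0.417 y -0.094 -0.1435
top dark comp [ 338   78   47   68 3039] x0,x1 0.461 0.4275 y -0.174 -0.197
scene dark comp [  106     0   179   175 12915] x0,x1 0.5 0.413 y -0.058 -0.147
scene dark comp [  178     6   522   214 43599] x0,x1 0.497 0.391 y -0.094 -0.3545
scene dark comp [ 345   82   45   72 2667] x0,x1 0.459 0.4235 y -0.1775 -0.1995
scene dark comp [  50   85   44   71 2229] x0,x1 0.4575 0.4225 y -0.03 -0.0515
scene dark comp [  94  120   50   76 2312] x0,x1 0.44 0.4025 y -0.052 -0.0765
scene dark comp [   0  132  112   77 2931] x0,x1 0.434 0.396 y -0.005 -0.0605
```

View pics/ortho2.png

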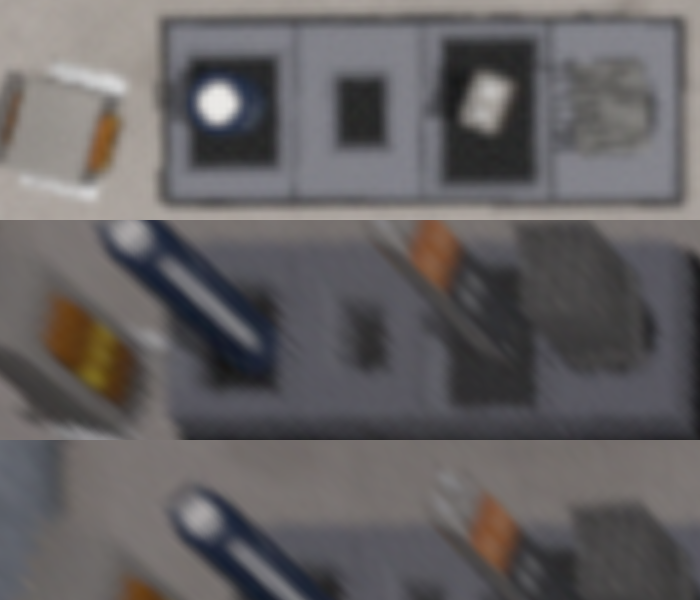

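Round-up, in world metres (nest positions from the rim-level ortho, spacing 64 mm):

| Item | x | y | Yaw / level |
|---|---|---|---|
| Nest row | 0.4445 | −0.1208 (heatsink), −0.1848 (battery), −0.2488 (transformer), −0.3128 (capacitor) | rim z 0.018 |
| Battery | 0.448 | −0.251 | −22° |
| Transformer | 0.434 | −0.039 | −15° |
| Capacitor | 0.4475 | −0.1205 | – |
| Heatsink | 0.4455 | −0.310 | about +4° |

Now I'll start moving.

```bash
cat > go.py <<'E'
# usage: go.py x y z yaw_deg [more quads]: shifts (cm, tool axes) and turns (deg) from the measured pose
import sys; from h import *
o=ctrl.get_obs(); R=cv2.Rodrigues(o['orientation'])[0]; p=o['ee_pos']
print('t',round(o['time_s'],2),'pos',p.round(4),'yaw',np.degrees(np.arctan2(R[1,1],R[0,1])).round(2),'tilt',R[:2,2].round(4),'w',round(o['width'],4),'grip',round(o['grip_force'],1),'F',o['contact_force'].round(1))
a=list(map(float,sys.argv[1:]))
for x,y,z,w in zip(*[iter(a)]*4):
    c,s=np.cos(np.radians(w)),np.sin(np.radians(w)); G=np.array([[s,c,0],[-c,s,0],[0,0,-1]])
    if np.linalg.det(G)<0: G[:,0]*=-1
    print((x,y,z,w),'shift cm',((np.array([x,y,z])-p)@R*100).round(2),'turn',np.degrees(cv2.Rodrigues(R.T@G)[0].ravel()).round(2))
E
python3 go.py .385 .10 .353 76.5
```

```text
t 2.0 pos [0.1583 0.6562 0.4047] yaw 76.43 tilt [0. 0.] w 0.0882 grip 0.0 F [-0.8 -0.3 -0.1]
(0.385, 0.1, 0.353, 76.5) shift cm [-35.08 -48.75   5.17] turn [ 0.    0.   -0.07]
```

Request:
drive_tool(
  plan=[
    [0,-35.1,-48.7,5,0,0,0],
    [0,-35.1,-48.7,5,0,0,0],
    [0,-35.1,-48.7,5,0,0,0],
    [0,-35.1,-48.7,5,0,0,0],
    [0,-35.1,-48.7,5,0,0,0],
    [0,-35.1,-48.7,5,0,0,0],
    [0,-35.1,-48.7,5,0,0,0],
    [0,-35.1,-48.7,5,0,0,0],
    [0,-35.1,-48.7,5,0,0,0],
    [0,-35.1,-48.7,5,0,0,0],
  ],
  newtons=30,
)

```text
time_s: 3.0
ee_pos: [0.3469, 0.1931, 0.3635]
orientation: [0.37, 3.118, 0.001]
contact_force: [1.6, -0.2, -0.4]
width: 0.0879
grip_force: 0.0
```

```bash
python3 go.py .385 .10 .353 76.5 .44 -.25 .30 -22
```

```text
t 3.0 pos [0.3469 0.1931 0.3635] yaw 76.47 tilt [0.0016 0.0007] w 0.0879 grip 0.0 F [ 1.6 -0.2 -0.4]
(0.385, 0.1, 0.353, 76.5) shift cm [-5.88 -8.16  1.05] turn [ 0.06  0.08 -0.03]
(0.44, -0.25, 0.3, -22.0) shift cm [-19.41 -40.9    6.34] turn [1.100e-01 1.000e-02 9.847e+01]
```

Request:
drive_tool(
  plan=[
    [0,-5.9,-8.2,1,0,0,0],
    [0,-5.9,-8.2,1,0,0,0],
    [0,-19.4,-40.9,6.3,0,0,80],
    [0,-19.4,-40.9,6.3,0,0,80],
    [0,-19.4,-40.9,6.3,0,0,80],
    [0,-19.4,-40.9,6.3,0,0,80],
    [0,-19.4,-40.9,6.3,0,0,80],
    [0,-19.4,-40.9,6.3,0,0,80],
    [0,-19.4,-40.9,6.3,0,0,80],
    [0,-19.4,-40.9,6.3,0,0,80],
  ],
)

```text
time_s: 4.0
ee_pos: [0.4397, -0.2527, 0.2999]
orientation: [2.079, 2.353, -0.001]
contact_force: [-0.1, 0.3, -0.5]
width: 0.0885
grip_force: 0.0
```

```bash
python3 go.py .4478 -.251 .235 -22 .4478 -.251 .193 -22
```

```text
t 4.0 pos [ 0.4397 -0.2527  0.2999] yaw 7.09 tilt [ 0.0006 -0.0018] w 0.0885 grip 0.0 F [-0.1  0.3 -0.5]
(0.4478, -0.251, 0.235, -22.0) shift cm [0.08 0.82 6.49] turn [ 0.05  0.1  29.09]
(0.4478, -0.251, 0.193, -22.0) shift cm [ 0.09  0.82 10.69] turn [ 0.05  0.1  29.09]
```

Request:
drive_tool(
  plan=[
    [0,0.1,0.8,2,0,0,29],
    [0,0.1,0.8,4,0,0,29],
    [0,0.1,0.8,6.5,0,0,29],
    [0,0.1,0.8,6.5,0,0,29],
    [0,0.1,0.8,8.6,0,0,29],
    [0,0.1,0.8,10.7,0,0,29],
    [0.3,0.1,0.8,10.7,0,0,29],
    [0.5,0.1,0.8,10.7,0,0,29],
  ],
  newtons=20,
)

```text
time_s: 4.8
ee_pos: [0.4471, -0.2461, 0.1932]
orientation: [-2.593, -1.772, 0.001]
contact_force: [-0.3, 0.3, -0.0]
width: 0.0745
grip_force: 0.0
```

Request:
drive_tool(
  plan=[
    [1,0,0,0,0,0,0],
    [1,0,0,0,0,0,0],
    [1,0,0,0,0,0,0],
    [1,0,0,0,0,0,0],
    [1,0,0,0,0,0,0],
  ],
)

```text
time_s: 5.3
ee_pos: [0.4473, -0.2462, 0.1936]
orientation: [2.594, 1.772, 0.0]
contact_force: [-0.4, -0.1, -0.1]
width: 0.0344
grip_force: 0.0
```

```bash
python3 go.py .4478 -.251 .235 -22 .4478 -.251 .193 -22
```

```text
t 5.3 pos [ 0.4473 -0.2462  0.1936] yaw -21.32 tilt [ 0.0005 -0.0003] w 0.0344 grip 0.0 F [-0.4 -0.1 -0.1]
(0.4478, -0.251, 0.235, -22.0) shift cm [-0.43  0.23 -4.14] turn [0.04 0.01 0.68]
(0.4478, -0.251, 0.193, -22.0) shift cm [-0.42  0.22  0.06] turn [0.04 0.01 0.68]
```

Request:
drive_tool(
  plan=[
    [0.6,-0.4,0.2,0,0,0,0],
    [0.6,-0.4,0.2,0,0,0,0],
    [1,-0.4,0.2,0,0,0,0],
    [1,-0.4,0.2,0,0,0,0],
    [1,-0.4,0.2,0,0,0,0],
    [1,-0.4,0.2,0,0,0,0],
  ],
)

```text
time_s: 5.9
ee_pos: [0.4476, -0.2506, 0.1932]
orientation: [-2.594, -1.772, 0.0]
contact_force: [1.1, -0.2, 0.1]
width: 0.0261
grip_force: 20.0
```

```bash
python3 go.py .4478 -.251 .235 -22 .4445 -.1848 .255 0 .4445 -.1848 .189 0
```

```text
t 5.9 pos [ 0.4476 -0.2506  0.1932] yaw -21.32 tilt [-0. -0.] w 0.0261 grip 20.0 F [ 1.1 -0.2  0.1]
(0.4478, -0.251, 0.235, -22.0) shift cm [-0.03  0.04 -4.18] turn [-0.    0.    0.68]
(0.4445, -0.1848, 0.255, 0.0) shift cm [ 6.02 -2.68 -6.18] turn [ -0.     0.   -21.32]
(0.4445, -0.1848, 0.189, 0.0) shift cm [ 6.02 -2.68  0.42] turn [ -0.     0.   -21.32]
```

Request:
drive_tool(
  plan=[
    [1,0,0,-3,0,0,0],
    [1,0,0,-6.2,0,0,0],
    [1,6.0,-2.7,-6.2,0,0,-21.3],
    [1,6.0,-2.7,-6.2,0,0,-21.3],
    [1,6.0,-2.7,-6.2,0,0,-21.3],
    [1,6.0,-2.7,-6.2,0,0,-21.3],
    [1,6.0,-2.7,-6.2,0,0,-21.3],
    [1,6.0,-2.7,-3,0,0,-21.3],
    [1,6.0,-2.7,-2,0,0,-21.3],
    [1,6.0,-2.7,-2,0,0,-21.3],
  ],
)

```text
time_s: 6.9
ee_pos: [0.4429, -0.1846, 0.2111]
orientation: [-2.22, -2.216, 0.003]
contact_force: [-0.3, 0.2, -0.1]
width: 0.0257
grip_force: 20.0
```

```bash
python3 go.py .4445 -.1848 .189 0; python3 - <<'E'
from h import *
p,d=ctrl.get_image('top');s,_=ctrl.get_image('scene')
cv2.imwrite('pics/c1.png',np.hstack([cv2.resize(p[205:260,140:285],(480,300),interpolation=cv2.INTER_CUBIC)[:, :400],cv2.resize(s[175:245,145:275],(400,300),interpolation=cv2.INTER_CUBIC)]))
E
```

```text
t 6.9 pos [ 0.4429 -0.1846  0.2111] yaw -0.1 tilt [-0.0048  0.0023] w 0.0257 grip 20.0 F [-0.3  0.2 -0.1]
(0.4445, -0.1848, 0.189, 0.0) shift cm [-0.02  0.17  2.21] turn [-0.28 -0.13 -0.1 ]
```

View pics/c1.png

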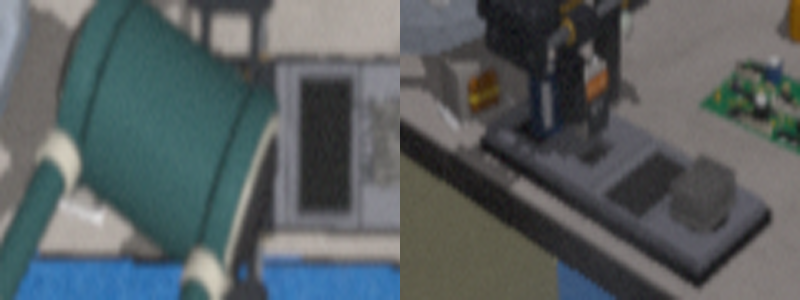

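The battery hangs level above its own nest (scene crop, 597,100), and the transformer nest is now empty (325,145). I'll lower it.

Request:
drive_tool(
  plan=[
    [1,0,0.1,0.8,0,0,0],
    [1,0,0.1,1.4,0,0,0],
    [1,0,0.1,1.9,0,0,0],
    [1,0,0.1,2.2,0,0,0],
    [1,0,0.1,2.2,0,0,0],
    [1,0,0.1,2.2,0,0,0],
  ],
)

```text
time_s: 7.6
ee_pos: [0.4452, -0.1849, 0.1912]
orientation: [-2.222, -2.221, 0.0]
contact_force: [-0.4, -0.2, -0.2]
width: 0.0262
grip_force: 20.0
```

```bash
python3 go.py .4445 -.1848 .189 0
```

```text
t 7.6 pos [ 0.4452 -0.1849  0.1912] yaw -0.02 tilt [-0.0002  0.0001] w 0.0262 grip 20.0 F [-0.4 -0.2 -0.2]
(0.4445, -0.1848, 0.189, 0.0) shift cm [ 0.01 -0.07  0.22] turn [-0.01 -0.   -0.02]
```

Request:
drive_tool(
  plan=[
    [1,0,0,0.1,0,0,0],
    [1,0,0,0.2,0,0,0],
    [1,0,0,0.3,0,0,0],
    [1,0,0,0.3,0,0,0],
  ],
)

```text
time_s: 8.0
ee_pos: [0.4454, -0.185, 0.1887]
orientation: [2.222, 2.221, 0.0]
contact_force: [-0.9, 0.3, 3.8]
width: 0.0257
grip_force: 20.0
```

```bash
python3 go.py .4445 -.1848 .189 0
```

```text
t 8.0 pos [ 0.4454 -0.185   0.1887] yaw -0.02 tilt [ 0.0002 -0.0001] w 0.0257 grip 20.0 F [-0.9  0.3  3.8]
(0.4445, -0.1848, 0.189, 0.0) shift cm [ 0.02 -0.09 -0.03] turn [ 0.01  0.01 -0.02]
```

Request:
drive_tool(
  plan=[
    [0.6,0,0,-0.1,0,0,0],
    [0.3,0,0,-0.1,0,0,0],
    [0,0,0,-0.1,0,0,0],
    [0,0,0,-0.1,0,0,0],
    [0,0,0,-3,0,0,0],
    [0,0,0,-7,0,0,0],
    [0,14.6,-1,-8,0,0,15],
    [0,14.6,-1,-8,0,0,15],
    [0,14.6,-1,-8,0,0,15],
    [0,14.6,-1,-8,0,0,15],
  ],
)

```text
time_s: 9.0
ee_pos: [0.4345, -0.035, 0.2684]
orientation: [-2.487, -1.917, -0.001]
contact_force: [-0.4, 0.4, 0.6]
width: 0.0884
grip_force: 0.0
```

```bash
python3 go.py .434 -.039 .22 -15 .434 -.039 .175 -15; python3 - <<'E'
from h import *
s,_=ctrl.get_image('scene')
cv2.imwrite('pics/c2.png',cv2.resize(s[165:245,145:275],(650,400),interpolation=cv2.INTER_CUBIC))
E
```

```text
t 9.0 pos [ 0.4345 -0.035   0.2684] yaw -14.74 tilt [-0.      0.0015] w 0.0884 grip 0.0 F [-0.4  0.4  0.6]
(0.434, -0.039, 0.22, -15.0) shift cm [-0.4   0.05  4.84] turn [-0.02 -0.08  0.26]
(0.434, -0.039, 0.175, -15.0) shift cm [-0.41  0.06  9.34] turn [-0.02 -0.08  0.26]
```

View pics/c2.png

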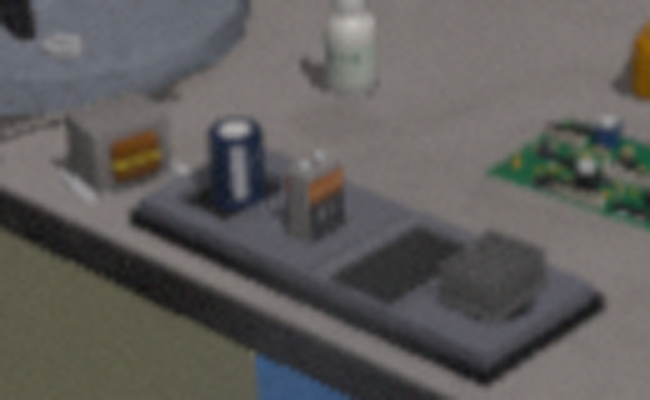

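The battery stands upright in its nest (scene crop, 315,195). Next is the transformer.

Request:
drive_tool(
  plan=[
    [0,-0.4,0,2.5,0,0,0.3],
    [0,-0.4,0,4.8,0,0,0.3],
    [0,-0.4,0,4.8,0,0,0.3],
    [0,-0.4,0,6.5,0,0,0.3],
    [0,-0.4,0,8,0,0,0.3],
    [0,-0.4,0,9.3,0,0,0.3],
    [0,-0.4,0,9.3,0,0,0.3],
    [0.2,-0.4,0,9.3,0,0,0.3],
  ],
  newtons=45,
)

```text
time_s: 9.85
ee_pos: [0.4347, -0.0435, 0.1758]
orientation: [2.498, 1.904, 0.0]
contact_force: [0.0, 0.1, 0.5]
width: 0.0824
grip_force: 0.0
```

```bash
python3 go.py .434 -.039 .175 -15
```

```text
t 9.85 pos [ 0.4347 -0.0435  0.1758] yaw -15.38 tilt [ 0.0001 -0.0001] w 0.0824 grip 0.0 F [0.  0.1 0.5]
(0.434, -0.039, 0.175, -15.0) shift cm [ 0.41 -0.18  0.08] turn [ 0.01  0.01 -0.38]
```

Request:
drive_tool(
  plan=[
    [0.3,0.4,-0.1,0.1,0,0,0],
    [0.3,0.4,-0.1,0.1,0,0,0],
    [1,0.4,-0.1,0.1,0,0,0],
    [1,0.4,-0.1,0.1,0,0,0],
    [1,0.4,-0.1,0.1,0,0,0],
    [1,0.4,-0.1,0.1,0,0,0],
    [1,0.4,-0.1,0.1,0,0,0],
  ],
)

```text
time_s: 10.55
ee_pos: [0.4346, -0.0386, 0.1746]
orientation: [2.497, 1.905, 0.001]
contact_force: [-0.5, 0.4, 4.2]
width: 0.0477
grip_force: 45.0
```

```bash
python3 go.py .434 -.039 .255 -15 .4445 -.2488 .27 0
```

```text
t 10.55 pos [ 0.4346 -0.0386  0.1746] yaw -15.32 tilt [ 0.0005 -0.    ] w 0.0477 grip 45.0 F [-0.5  0.4  4.2]
(0.434, -0.039, 0.255, -15.0) shift cm [-0.05 -0.04 -8.04] turn [ 0.03 -0.01 -0.32]
(0.4445, -0.2488, 0.27, 0.0) shift cm [-20.01   6.51  -9.54] turn [  0.03  -0.   -15.32]
```

Request:
drive_tool(
  plan=[
    [1,0,0,-2,0,0,0],
    [1,0,0,-5.5,0,0,0],
    [1,0,0,-9.5,0,0,0],
    [1,-10,3.2,-9.5,0,0,-8],
    [1,-20,6.5,-9.5,0,0,-15.3],
    [1,-20,6.5,-9.5,0,0,-15.3],
    [1,-20,6.5,-9.5,0,0,-15.3],
    [1,-20,6.5,-9.5,0,0,-15.3],
    [1,-20,6.5,-9.5,0,0,-15.3],
    [1,-20,6.5,-6,0,0,-15.3],
  ],
)

```text
time_s: 11.55
ee_pos: [0.4462, -0.2507, 0.2374]
orientation: [2.218, 2.213, 0.004]
contact_force: [1.7, -0.6, -3.7]
width: 0.0474
grip_force: 45.0
```

Request:
drive_tool(
  plan=[
    [1,0,0,2.3,0,0,0],
    [1,0,0,2.3,0,0,0],
    [1,0,0,2.3,0,0,0],
    [1,0,0,2.3,0,0,0],
  ],
)

```text
time_s: 11.95
ee_pos: [0.4448, -0.2485, 0.2123]
orientation: [2.22, 2.221, 0.001]
contact_force: [0.1, 0.1, -3.3]
width: 0.0476
grip_force: 45.0
```

```bash
python3 go.py .4445 -.2488 .1872 0; python3 - <<'E'
from h import *
s,_=ctrl.get_image('scene')
cv2.imwrite('pics/c3.png',cv2.resize(s[165:245,145:275],(650,400),interpolation=cv2.INTER_CUBIC))
E
```

```text
t 11.95 pos [ 0.4448 -0.2485  0.2123] yaw 0.02 tilt [ 0.0014 -0.0008] w 0.0476 grip 45.0 F [ 0.1  0.1 -3.3]
(0.4445, -0.2488, 0.1872, 0.0) shift cm [-0.02 -0.04  2.51] turn [0.08 0.05 0.02]
```

View pics/c3.png

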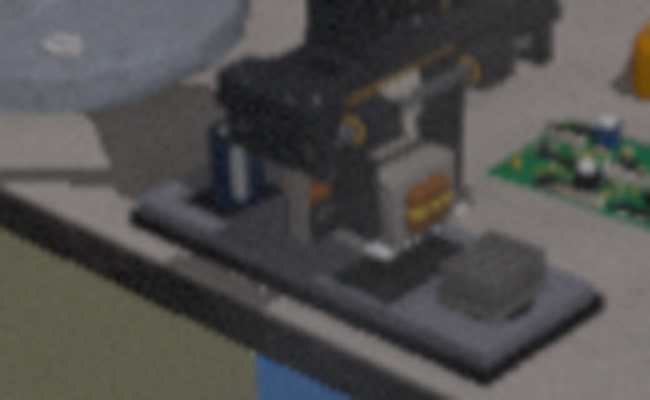

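The transformer is aligned above its nest (crop 410,210), so I'll lower it.

Request:
drive_tool(
  plan=[
    [1,0,0,0.8,0,0,0],
    [1,0,0,1.6,0,0,0],
    [1,0,0,2.0,0,0,0],
    [1,0,0,2.3,0,0,0],
    [1,0,0,2.5,0,0,0],
    [1,0,0,2.6,0,0,0],
    [1,0,0,2.6,0,0,0],
  ],
)

```text
time_s: 12.7
ee_pos: [0.444, -0.2487, 0.1861]
orientation: [-2.221, -2.22, 0.001]
contact_force: [-3.8, 2.9, 6.0]
width: 0.0478
grip_force: 45.0
```

```bash
python3 go.py .4445 -.2488 .1872 0
```

```text
t 12.7 pos [ 0.444  -0.2487  0.1861] yaw -0.02 tilt [-0.0013  0.0008] w 0.0478 grip 45.0 F [-3.8  2.9  6. ]
(0.4445, -0.2488, 0.1872, 0.0) shift cm [-0.01  0.05 -0.11] turn [-0.07 -0.04 -0.02]
```

Request:
drive_tool(
  plan=[
    [0.3,0,0,-0.1,0,0,0],
    [0,0,0,-0.1,0,0,0],
    [0,0,0,-0.1,0,0,0],
    [0,0,0,-3,0,0,0],
    [0,0,0,-7.5,0,0,0],
    [0,8,0.2,-7.5,0,0,0],
    [0,12.8,0.3,-7.5,0,0,0],
    [0,12.8,0.3,-7.5,0,0,0],
    [0,12.8,0.3,-7.5,0,0,0],
    [0,12.8,0.3,-7.5,0,0,0],
  ],
  newtons=20,
)

```text
time_s: 13.7
ee_pos: [0.4475, -0.1204, 0.2604]
orientation: [2.219, 2.223, -0.0]
contact_force: [-0.1, -0.3, 1.2]
width: 0.0881
grip_force: 0.0
```

```bash
python3 go.py .4475 -.1205 .19 0; python3 - <<'E'
from h import *
s,_=ctrl.get_image('scene')
cv2.imwrite('pics/c4.png',cv2.resize(s[165:245,145:275],(650,400),interpolation=cv2.INTER_CUBIC))
M=zmaps(3)
for nm,b,z in (("cap",(.42,.48,-.15,-.09),.045),("transf",(.4,.49,-.28,-.22),.045),("bat",(.4,.48,-.21,-.16),.045),("heat",(.4,.49,-.345,-.285),.035)): print(nm);tops(M,b,z,.07)
E
```

```text
t 13.7 pos [ 0.4475 -0.1204  0.2604] yaw 0.09 tilt [ 0.0007 -0.0007] w 0.0881 grip 0.0 F [-0.1 -0.3  1.2]
(0.4475, -0.1205, 0.19, 0.0) shift cm [-0.    0.    7.04] turn [0.04 0.04 0.09]
cap
top 35 mean [ 0.4474 -0.128   0.0504] ztop 0.0505 rect [ 447.7 -129.4] [25.9 11.2] 3.6 PCA long axis 1.7 sd [0.0033 0.0073]
scene 67 mean [ 0.4437 -0.1232  0.0507] ztop 0.0516 rect [ 445.4 -122.1] [29.8 27.8] 6.1 PCA long axis 4.2 sd [0.0081 0.0082]
transf
top 244 mean [ 0.4416 -0.2461  0.051 ] ztop 0.0511 rect [ 441.8 -246.7] [45.7 46.1] 0.7 PCA long axis 4.7 sd [0.0119 0.0139]
scene 218 mean [ 0.439  -0.2519  0.0528] ztop 0.0542 rect [ 442.1 -249.2] [49.4 46.3] 3.2 PCA long axis -18.0 sd [0.0124 0.0154]
bat
top 61 mean [ 0.4438 -0.1841  0.0516] ztop 0.0518 rect [ 443.8 -183.9] [22.9 17.3] 0.4 PCA long axis 1.4 sd [0.0056 0.0072]
scene 68 mean [ 0.4409 -0.1878  0.0529] ztop 0.0537 rect [ 443.4 -184.9] [27.2 18.7] 1.8 PCA long axis -16.7 sd [0.0047 0.0086]
heat
top 68 mean [ 0.4459 -0.3097  0.0401] ztop 0.0404 rect [ 445.5 -309.3] [40.4 34.9] 0.7 PCA long axis 11.9 sd [0.01   0.0136]
scene 176 mean [ 0.4429 -0.3135  0.0421] ztop 0.0429 rect [ 445.  -312.7] [46.6 38. ] 3.1 PCA long axis -5.0 sd [0.0109 0.0146]
```

View pics/c4.png

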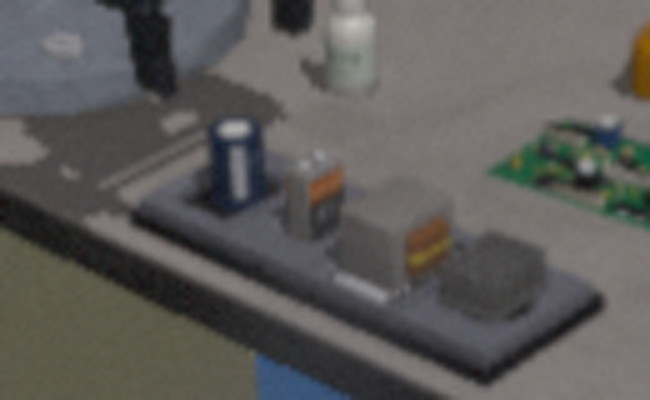

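The transformer (crop 395,230) and battery (315,195) are both seated: the transformer's top reads 0.053 and the battery's 0.0535 after removing the depth bias. Next I'll park the capacitor.

Request:
drive_tool(
  plan=[
    [0.2,0,0,3,0,0,0],
    [0.3,0,0,5.5,0,0,0],
    [0.4,0,0,7,0,0,0],
    [0.4,0,0,7,0,0,0],
    [1,0,0,7,0,0,0],
    [1,0,0,7,0,0,0],
    [1,0,0,7,0,0,0],
    [1,0,0,7,0,0,0],
    [1,0,0,7,0,0,0],
  ],
)

```text
time_s: 14.95
ee_pos: [0.4479, -0.121, 0.1913]
orientation: [2.22, 2.22, 0.001]
contact_force: [-0.8, -0.5, 4.1]
width: 0.0294
grip_force: 20.0
```

```bash
python3 go.py .43 -.03 .25 0 .43 -.03 .182 0
```

```text
t 14.95 pos [ 0.4479 -0.121   0.1913] yaw -0.02 tilt [ 0.0021 -0.0008] w 0.0294 grip 20.0 F [-0.8 -0.5  4.1]
(0.43, -0.03, 0.25, 0.0) shift cm [ 9.09 -1.78 -5.88] turn [ 0.12  0.04 -0.02]
(0.43, -0.03, 0.182, 0.0) shift cm [ 9.1  -1.8   0.92] turn [ 0.12  0.04 -0.02]
```

Request:
drive_tool(
  plan=[
    [1,0,0,-3,0,0,0],
    [1,0,0,-5.9,0,0,0],
    [1,4.5,-0.9,-5.9,0,0,0],
    [1,9.1,-1.8,-5.9,0,0,0],
    [1,9.1,-1.8,-5.9,0,0,0],
    [1,9.1,-1.8,-3,0,0,0],
    [1,9.1,-1.8,-1,0,0,0],
    [1,9.1,-1.8,0.2,0,0,0],
    [1,9.1,-1.8,0.6,0,0,0],
    [1,9.1,-1.8,0.6,0,0,0],
  ],
)

```text
time_s: 15.95
ee_pos: [0.4294, -0.0302, 0.1844]
orientation: [-2.222, -2.22, 0.001]
contact_force: [0.8, -1.1, -1.5]
width: 0.0293
grip_force: 20.0
```

Request:
drive_tool(
  plan=[
    [1,0,0,0.1,0,0,0],
    [1,0,0,0.2,0,0,0],
    [1,0,0,0.2,0,0,0],
  ],
)

```text
time_s: 16.25
ee_pos: [0.43, -0.0302, 0.184]
orientation: [2.222, 2.22, -0.0]
contact_force: [-4.9, -0.1, 14.8]
width: 0.0293
grip_force: 20.0
```

```bash
python3 go.py
```

```text
t 16.25 pos [ 0.43   -0.0302  0.184 ] yaw -0.04 tilt [ 0.0002 -0.0003] w 0.0293 grip 20.0 F [-4.9 -0.1 14.8]
```

Request:
drive_tool(
  plan=[
    [0.5,0,0,0,0,0,0],
    [0.3,0,0,-0.2,0,0,0],
    [0.1,0,0,-0.2,0,0,0],
    [0,0,0,-3,0,0,0],
    [0,0,0,-7.5,0,0,0],
    [0,-5,0.3,-7.5,0,0,0],
    [0,-15,0.8,-7.5,0,0,-3],
    [0,-28.1,1.6,-7.5,0,0,-3],
    [0,-28.1,1.6,-7.5,0,0,-3],
    [0,-28.1,1.6,-7.5,0,0,-3],
  ],
)

```text
time_s: 17.25
ee_pos: [0.4431, -0.2814, 0.2573]
orientation: [2.163, 2.278, 0.0]
contact_force: [0.8, -0.6, 0.8]
width: 0.0878
grip_force: 0.0
```

Request:
drive_tool(
  plan=[
    [0,0,0,0,0,0,0],
    [0,0,0,0,0,0,0],
    [0,0,0,0,0,0,0],
  ],
  newtons=15,
)

```text
time_s: 17.55
ee_pos: [0.4429, -0.2784, 0.2566]
orientation: [-2.162, -2.277, -0.0]
contact_force: [-0.0, 0.1, -0.4]
width: 0.0884
grip_force: 0.0
```

```bash
python3 go.py .4455 -.311 .196 3; python3 - <<'E'
from h import *
s,_=ctrl.get_image('scene')
cv2.imwrite('pics/c5.png',cv2.resize(s[165:245,135:275],(700,400),interpolation=cv2.INTER_CUBIC))
M=zmaps(3)
for nm,b,z in (("cap",(.4,.46,-.05,-.01),.036),("heat",(.4,.49,-.345,-.285),.035)): print(nm);tops(M,b,z,.07)
E
```

```text
t 17.55 pos [ 0.4429 -0.2784  0.2566] yaw 2.98 tilt [-0.0013  0.0013] w 0.0884 grip 0.0 F [-0.   0.1 -0.4]
(0.4455, -0.311, 0.196, 3.0) shift cm [-3.28  0.09  6.05] turn [-0.07 -0.08 -0.02]
cap
top 88 mean [ 0.4291 -0.0305  0.0436] ztop 0.0439 rect [429.3 -30.4] [25.9 27.2] 1.2 PCA long axis 73.9 sd [0.0075 0.0077]
scene 73 mean [ 0.4254 -0.0341  0.0432] ztop 0.0447 rect [426.7 -31.9] [28.2 30.5] 1.4 PCA long axis -48.1 sd [0.0083 0.0083]
heat
top 4
scene 176 mean [ 0.4429 -0.3132  0.042 ] ztop 0.0427 rect [ 444.8 -311.1] [46.6 38.3] 5.1 PCA long axis -6.8 sd [0.011  0.0144]
```

View pics/c5.png

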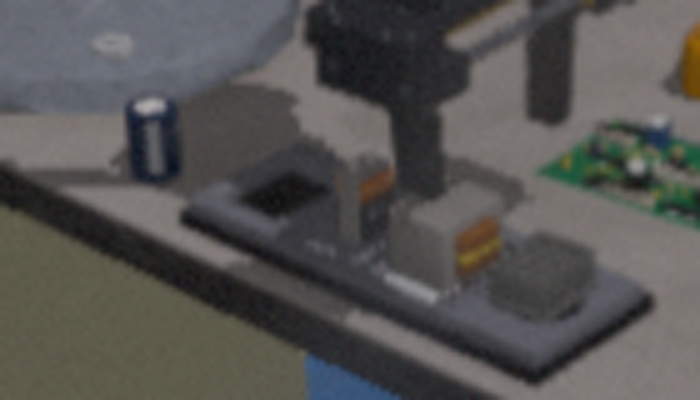

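The capacitor stands upright on the bench (crop 153,140) and the heatsink is untouched (543,275). Its y is refined to −0.310, since the top camera agrees with the arm to within 1 mm at the capacitor.

Request:
drive_tool(
  plan=[
    [0,-3.1,0.1,0,0,0,0],
    [0,-3.1,0.1,0,0,0,0],
    [0.1,-3.1,0.1,3,0,0,0],
    [0.2,-3.1,0.1,5,0,0,0],
    [0.3,-3.1,0.1,6,0,0,0],
    [0.3,-3.1,0.1,6,0,0,0],
    [0.3,-3.1,0.1,6,0,0,0],
  ],
)

```text
time_s: 18.6
ee_pos: [0.4463, -0.3101, 0.1977]
orientation: [2.162, 2.278, 0.0]
contact_force: [-0.3, -0.5, -0.2]
width: 0.0619
grip_force: 0.0
```

```bash
python3 go.py .4455 -.310 .196 3
```

```text
t 18.6 pos [ 0.4463 -0.3101  0.1977] yaw 2.99 tilt [ 0.0003 -0.0002] w 0.0619 grip 0.0 F [-0.3 -0.5 -0.2]
(0.4455, -0.31, 0.196, 3.0) shift cm [ 0.02 -0.07  0.17] turn [ 0.02  0.01 -0.01]
```

Request:
drive_tool(
  plan=[
    [0.4,0,-0.1,0.2,0,0,0],
    [1,0,-0.1,0.2,0,0,0],
    [1,0,-0.1,0.2,0,0,0],
    [1,0,-0.1,0.2,0,0,0],
    [1,0,-0.1,0.2,0,0,0],
  ],
)

```text
time_s: 19.1
ee_pos: [0.4453, -0.3105, 0.196]
orientation: [2.162, 2.277, 0.0]
contact_force: [0.4, 1.2, 5.2]
width: 0.0431
grip_force: 14.9
```

```bash
python3 go.py .4445 -.1208 .27 0 .4445 -.1208 .215 0
```

```text
t 19.1 pos [ 0.4453 -0.3105  0.196 ] yaw 2.97 tilt [ 0.0011 -0.0008] w 0.0431 grip 14.9 F [0.4 1.2 5.2]
(0.4445, -0.1208, 0.27, 0.0) shift cm [18.95  0.91 -7.41] turn [0.06 0.04 2.97]
(0.4445, -0.1208, 0.215, 0.0) shift cm [18.95  0.9  -1.91] turn [0.06 0.04 2.97]
```

Request:
drive_tool(
  plan=[
    [1,0,0,-1.5,0,0,0],
    [1,0,0,-4.5,0,0,0],
    [1,0,0,-7.4,0,0,0],
    [1,5,0.2,-7.4,0,0,1],
    [1,10,0.5,-7.4,0,0,2],
    [1,15,0.7,-7.4,0,0,3],
    [1,18.9,0.9,-7.4,0,0,3],
    [1,18.9,0.9,-7.4,0,0,3],
    [1,18.9,0.9,-5,0,0,3],
    [1,18.9,0.9,-1.9,0,0,3],
  ],
)

```text
time_s: 20.1
ee_pos: [0.4457, -0.1216, 0.2162]
orientation: [2.216, 2.218, 0.004]
contact_force: [0.3, -0.6, 0.1]
width: 0.043
grip_force: 14.9
```

Request:
drive_tool(
  plan=[
    [1,0,0,0,0,0,0],
    [1,0,0,0,0,0,0],
    [1,0,0,0,0,0,0],
  ],
)

```text
time_s: 20.4
ee_pos: [0.445, -0.1218, 0.2157]
orientation: [2.221, 2.219, 0.001]
contact_force: [0.4, 0.5, -0.4]
width: 0.0429
grip_force: 14.9
```

```bash
python3 go.py .4445 -.1208 .186 0; python3 - <<'E'
from h import *
s,_=ctrl.get_image('scene')
cv2.imwrite('pics/c6.png',cv2.resize(s[165:245,135:275],(700,400),interpolation=cv2.INTER_CUBIC))
E
```

```text
t 20.4 pos [ 0.445  -0.1218  0.2157] yaw -0.05 tilt [ 0.002  -0.0008] w 0.0429 grip 14.9 F [ 0.4  0.5 -0.4]
(0.4445, -0.1208, 0.186, 0.0) shift cm [ 0.1  -0.05  2.97] turn [ 0.12  0.04 -0.05]
```

View pics/c6.png

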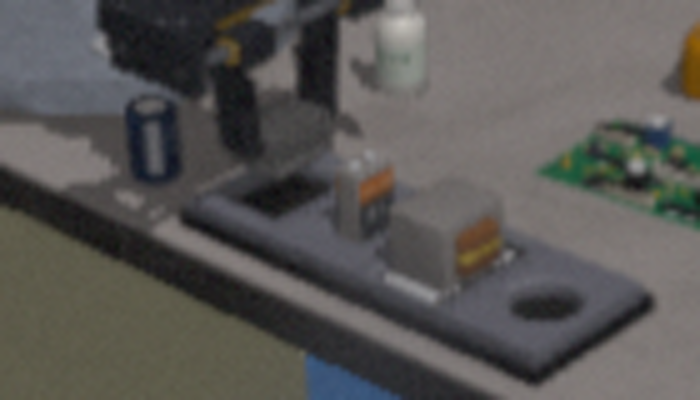

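The heatsink is level in the gripper over its nest (crop 290,140), and the round nest is empty at (547,303). I'll lower it.

Request:
drive_tool(
  plan=[
    [1,0.1,0,1,0,0,0],
    [1,0.1,0,1.8,0,0,0],
    [1,0.1,0,2.3,0,0,0],
    [1,0.1,0,2.6,0,0,0],
    [1,0.1,0,2.8,0,0,0],
    [1,0.1,0,2.9,0,0,0],
    [1,0.1,0,3.0,0,0,0],
    [1,0.1,0,3.0,0,0,0],
  ],
)

```text
time_s: 21.25
ee_pos: [0.444, -0.12, 0.1856]
orientation: [-2.22, -2.22, 0.002]
contact_force: [-7.4, 3.4, 15.0]
width: 0.0427
grip_force: 15.0
```

```bash
python3 go.py .4445 -.1208 .186 0; python3 - <<'E'
from h import *
M=zmaps(3)
im=M['top'][0]; ys=np.arange(-.28,-.35,-.0005); xs=np.arange(.49,.40,-.0005)
X,Y=np.meshgrid(xs,ys,indexing='ij'); uv=pix('top',np.c_[X.ravel(),Y.ravel(),np.full(X.size,.018)]).astype(np.float32).reshape(X.shape+(2,))
g=cv2.cvtColor(cv2.remap(im,uv[...,0],uv[...,1],cv2.INTER_CUBIC),cv2.COLOR_BGR2GRAY)
for t in(60,70,80):
    N,L,S,C=cv2.connectedComponentsWithStats((g<t).astype(np.uint8))
    for i in range(1,N):
        if S[i,4]>1500: print(t,S[i],'centre',.49-.0005*C[i,1],-.28-.0005*C[i,0])
E
```

```text
t 21.25 pos [ 0.444  -0.12    0.1856] yaw 0.01 tilt [-0.0021  0.0005] w 0.0427 grip 15.0 F [-7.4  3.4 15. ]
(0.4445, -0.1208, 0.186, 0.0) shift cm [-0.08  0.05 -0.04] turn [-0.12 -0.03  0.01]
60 [  34   57   65   68 3524] centre 0.4446938138479001 -0.31298836549375714
70 [  32   55   69   72 3918] centre 0.4447220520673813 -0.3129855793772333
80 [  30   53   73   76 4286] centre 0.44469412039197387 -0.31297795146990204
```

Request:
drive_tool(
  plan=[
    [0.3,0,0,-0.1,0,0,0],
    [0.1,0,0,-0.2,0,0,0],
    [0,0,0,-0.2,0,0,0],
    [0,0,0,-3,0,0,0],
    [0,0,0,-7.5,0,0,0],
    [0,5,-0.7,-7.5,0,0,0],
    [0,9,-1.4,-7.5,0,0,0],
    [0,9,-1.4,-7.5,0,0,0],
    [0,9,-1.4,-7.5,0,0,0],
    [0,9,-1.4,-7.5,0,0,0],
  ],
  newtons=20,
)

```text
time_s: 22.55
ee_pos: [0.4304, -0.0305, 0.259]
orientation: [2.222, 2.221, -0.001]
contact_force: [0.2, 0.1, -0.1]
width: 0.0884
grip_force: 0.0
```

```bash
python3 go.py .43 -.0302 .184 0; python3 - <<'E'
from h import *
s,_=ctrl.get_image('scene')
cv2.imwrite('pics/c7.png',cv2.resize(s[165:245,135:275],(700,400),interpolation=cv2.INTER_CUBIC))
M=zmaps(3)
for nm,b,z in (("heat",(.4,.49,-.15,-.09),.024),("cap",(.4,.46,-.05,-.01),.036)): print(nm);tops(M,b,z,.055)
E
```

```text
t 22.55 pos [ 0.4304 -0.0305  0.259 ] yaw -0.02 tilt [-0.0001 -0.0004] w 0.0884 grip 0.0 F [ 0.2  0.1 -0.1]
(0.43, -0.0302, 0.184, 0.0) shift cm [ 0.03 -0.03  7.5 ] turn [-0.01  0.02 -0.02]
heat
top 74 mean [ 0.4437 -0.1208  0.0307] ztop 0.0305 rect [ 443.4 -119.5] [40.7 33.9] 0.4 PCA long axis 6.7 sd [0.0097 0.0129]
scene 145 mean [ 0.4393 -0.1232  0.0313] ztop 0.0322 rect [ 440.8 -119.2] [47.7 38.6] 2.1 PCA long axis -14.9 sd [0.0106 0.0149]
cap
top 74 mean [ 0.4291 -0.0326  0.0434] ztop 0.0434 rect [429.3 -33.7] [25.8 22.5] 1.0 PCA long axis 0.5 sd [0.0064 0.0077]
scene 74 mean [ 0.4254 -0.0345  0.0432] ztop 0.0445 rect [426.9 -33.3] [29.1 31.1] 4.1 PCA long axis 59.3 sd [0.0083 0.0088]
```

View pics/c7.png

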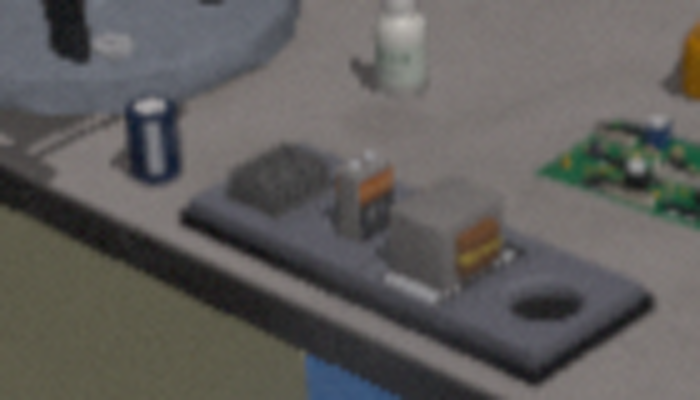

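The heatsink is down in its nest (crop 280,178): its top was 0.040 by the top camera and is now 0.0305, the expected 10 mm lower. The capacitor goes next.

Request:
drive_tool(
  plan=[
    [0.2,0,0,3,0,0,0],
    [0.3,0,0,5.5,0,0,0],
    [0.4,0,0,7.5,0,0,0],
    [0.4,0,0,7.5,0,0,0],
    [1,0,0,7.5,0,0,0],
    [1,0,0,7.5,0,0,0],
    [1,0,0,7.5,0,0,0],
    [1,0,0,7.5,0,0,0],
    [1,0,0,7.5,0,0,0],
  ],
)

```text
time_s: 23.8
ee_pos: [0.4309, -0.0302, 0.1853]
orientation: [2.221, 2.22, 0.002]
contact_force: [-0.5, -0.2, 5.3]
width: 0.0293
grip_force: 20.0
```

```bash
python3 go.py .4447 -.313 .27 0 .4447 -.313 .215 0
```

```text
t 23.8 pos [ 0.4309 -0.0302  0.1853] yaw -0.02 tilt [ 0.0021 -0.0003] w 0.0293 grip 20.0 F [-0.5 -0.2  5.3]
(0.4447, -0.313, 0.27, 0.0) shift cm [-28.29   1.41  -8.45] turn [ 0.12  0.02 -0.02]
(0.4447, -0.313, 0.215, 0.0) shift cm [-28.29   1.4   -2.95] turn [ 0.12  0.02 -0.02]
```

Request:
drive_tool(
  plan=[
    [1,0,0,-3,0,0,0],
    [1,0,0,-8.5,0,0,0],
    [1,0,0,-8.5,0,0,0],
    [1,-10,0.5,-8.5,0,0,0],
    [1,-10,0.5,-8.5,0,0,0],
    [1,-20,1,-8.5,0,0,0],
    [1,-20,1,-8.5,0,0,0],
    [1,-28.3,1.4,-8.5,0,0,0],
    [1,-28.3,1.4,-8.5,0,0,0],
    [1,-28.3,1.4,-8.5,0,0,0],
  ],
)

```text
time_s: 24.8
ee_pos: [0.4441, -0.3169, 0.2691]
orientation: [2.225, 2.215, -0.001]
contact_force: [0.1, 0.5, 0.3]
width: 0.0294
grip_force: 20.0
```

Request:
drive_tool(
  plan=[
    [1,0,0,2.5,0,0,0],
    [1,0,0,5,0,0,0],
    [1,0,0,5,0,0,0],
    [1,0,0,5,0,0,0],
  ],
)

```text
time_s: 25.2
ee_pos: [0.4436, -0.312, 0.2185]
orientation: [-2.219, -2.22, 0.0]
contact_force: [0.5, 0.1, -1.3]
width: 0.0296
grip_force: 20.0
```

```bash
python3 go.py .4447 -.313 .1933 0
```

```text
t 25.2 pos [ 0.4436 -0.312   0.2185] yaw 0.01 tilt [-0.0019  0.0017] w 0.0296 grip 20.0 F [ 0.5  0.1 -1.3]
(0.4447, -0.313, 0.1933, 0.0) shift cm [-0.1   0.11  2.52] turn [-0.11 -0.1   0.01]
```

Request:
drive_tool(
  plan=[
    [1,-0.1,0.1,1,0,0,0],
    [1,-0.1,0.1,1.7,0,0,0],
    [1,-0.1,0.1,2.1,0,0,0],
    [1,-0.1,0.1,2.3,0,0,0],
    [1,-0.1,0.1,2.5,0,0,0],
    [1,-0.1,0.1,2.6,0,0,0],
    [1,-0.1,0.1,2.6,0,0,0],
  ],
)

```text
time_s: 25.9
ee_pos: [0.4451, -0.3141, 0.1932]
orientation: [2.222, 2.221, 0.0]
contact_force: [-0.0, 0.2, -0.1]
width: 0.0293
grip_force: 20.0
```

```bash
python3 go.py .4447 -.313 .1933 0
```

```text
t 25.9 pos [ 0.4451 -0.3141  0.1932] yaw -0.03 tilt [ 0. -0.] w 0.0293 grip 20.0 F [-0.   0.2 -0.1]
(0.4447, -0.313, 0.1933, 0.0) shift cm [ 0.11 -0.04 -0.01] turn [ 0.    0.   -0.03]
```

Nothing has touched yet, so I'll go a little further down.

Request:
drive_tool(
  plan=[
    [1,0,0,0.1,0,0,0],
    [1,0,0,0.1,0,0,0],
    [1,0,0,0.2,0,0,0],
    [1,0,0,0.2,0,0,0],
  ],
)

```text
time_s: 26.3
ee_pos: [0.4453, -0.3143, 0.1924]
orientation: [2.222, 2.221, -0.0]
contact_force: [-2.8, 1.6, 8.1]
width: 0.0293
grip_force: 20.0
```

```bash
python3 go.py .4447 -.313 .1933 0
```

```text
t 26.3 pos [ 0.4453 -0.3143  0.1924] yaw -0.02 tilt [ 0.0002 -0.0003] w 0.0293 grip 20.0 F [-2.8  1.6  8.1]
(0.4447, -0.313, 0.1933, 0.0) shift cm [ 0.13 -0.06 -0.09] turn [ 0.01  0.01 -0.02]
```

Request:
drive_tool(
  plan=[
    [0.5,0,0,-0.1,0,0,0],
    [0.2,0,0,-0.1,0,0,0],
    [0,0,0,-0.1,0,0,0],
    [0,0,0,-3,0,0,0],
    [0,0,0,-8,0,0,0],
    [0,10,-2,-11,0,0,0],
    [0,20,-3,-11,0,0,0],
    [0,30,-3,-11,0,0,0],
    [0,30,-3,-11,0,0,0],
    [0,30,-3,-11,0,0,0],
  ],
)

```text
time_s: 27.3
ee_pos: [0.4182, -0.0666, 0.2985]
orientation: [2.223, 2.219, 0.001]
contact_force: [1.1, -0.5, 0.0]
width: 0.0879
grip_force: 0.0
```

Request:
drive_tool(
  plan=[
    [0,10,0,0,0,0,0],
    [0,10,0,0,0,0,0],
    [0,10,0,0,0,0,0],
    [0,10,0,0,0,0,0],
  ],
)

```text
time_s: 27.7
ee_pos: [0.4187, 0.033, 0.2982]
orientation: [2.217, 2.226, -0.001]
contact_force: [0.3, 0.4, -0.3]
width: 0.088
grip_force: 0.0
```

```bash
python3 go.py; python3 - <<'E'
from h import *
M=zmaps(3)
for nm,b,z in (("cap",(.42,.48,-.345,-.285),.045),("transf",(.4,.49,-.28,-.22),.045),("bat",(.4,.48,-.21,-.16),.045),("heat",(.4,.49,-.15,-.09),.024)): print(nm);tops(M,b,z,.07)
p,s=M['top'][0],M['scene'][0]
cv2.imwrite('pics/c8.png',np.vstack([cv2.resize(p[150:260,140:285],(600,300),interpolation=cv2.INTER_CUBIC),cv2.resize(s[175:245,145:305],(600,300),interpolation=cv2.INTER_CUBIC)]))
E
```

```text
t 27.7 pos [0.4187 0.033  0.2982] yaw 0.23 tilt [-0.0001 -0.0004] w 0.088 grip 0.0 F [ 0.3  0.4 -0.3]
cap
top 85 mean [ 0.4439 -0.3123  0.0506] ztop 0.0506 rect [ 444.  -312.8] [25.7 28.7] 0.7 PCA long axis -78.1 sd [0.0073 0.0077]
scene 91 mean [ 0.4407 -0.3169  0.0523] ztop 0.0535 rect [ 443.2 -314.7] [28.4 29.6] 73.3 PCA long axis 53.5 sd [0.008  0.0084]
transf
top 246 mean [ 0.4417 -0.2461  0.0511] ztop 0.0512 rect [ 441.8 -245.2] [45.8 48.8] 0.7 PCA long axis 1.8 sd [0.012  0.0138]
scene 221 mean [ 0.439  -0.2523  0.0526] ztop 0.0543 rect [ 441.7 -251.8] [45.8 50.7] 86.9 PCA long axis -21.0 sd [0.0126 0.0152]
bat
top 60 mean [ 0.4442 -0.1839  0.0516] ztop 0.0519 rect [ 443.9 -184.1] [22.9 17.4] 0.6 PCA long axis -5.3 sd [0.0054 0.0074]
scene 67 mean [ 0.4413 -0.1882  0.053 ] ztop 0.0538 rect [ 442.7 -186.9] [18.9 28.8] 88.7 PCA long axis -11.1 sd [0.0053 0.0087]
heat
top 74 mean [ 0.4437 -0.121   0.0307] ztop 0.0308 rect [ 443.4 -119.8] [40.6 34.2] 0.6 PCA long axis 10.4 sd [0.0098 0.0127]
scene 141 mean [ 0.4393 -0.123   0.0314] ztop 0.032 rect [ 441.6 -119.5] [45.3 38.5] 3.6 PCA long axis -13.3 sd [0.0107 0.0148]
```

View pics/c8.png

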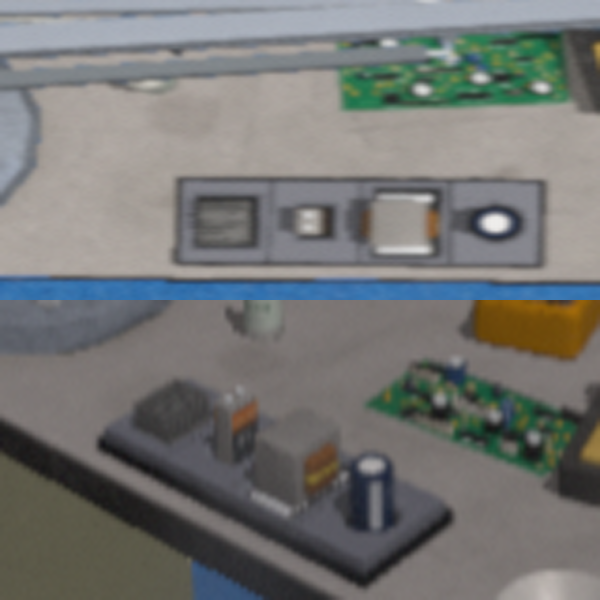

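All four parts are seated: heatsink (227,222), battery (310,222), transformer (403,222) and capacitor (494,222). Their tops read at seated height, and the board is where it was. I'm handing in the job.

```bash
python3 -c "
from workcell import ctrl
print(ctrl.finish_job())"
```

```text
the job is handed in; nothing more can be done
None
```

I handed the job in at about 28 s of the 93 s allowed. In the last pictures the heatsink, capacitor, battery and transformer each stood upright and fully down in their own nests, and the board looked undisturbed.

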